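# Close the polishing tins with their own lids

### The job

Rough grinding is about to start and no dust may get in with the clean polishing discs, pads and hones: close the four open tins, each with the lid that fits it, pressed fully down so that its flange lies flat on the rim all round. Leave the tins standing where they are, and do not disturb the polished sphere on its ring.

Things in the scene. Friction and masses are not known exactly. Their poses are not given: they have to be found in the camera images.
- lid_round_large: the large round steel lid: round, flange 98 mm across, 3 mm thick; below it a tapered plug 13 mm deep, 79 mm across at its top, 63 mm at its foot, on which it stands. Dark strap handle: bar 44 mm along x, 10 mm wide (y; pinch here), 12 mm high, z = 30 to 42 mm, clear 14 mm below. 0.14 kg, loose. Origin: centre of the plug's foot, z up; flange z = 13 to 16 mm.
- lid_round_small: the small round steel lid: round, flange 72 mm across, 3 mm thick; below it a tapered plug 13 mm deep, 53 mm across at its top, 37 mm at its foot, on which it stands. Dark strap handle: bar 44 mm along x, 10 mm wide (y; pinch here), 12 mm high, z = 30 to 42 mm, clear 14 mm below. 0.14 kg, loose. Origin: centre of the plug's foot, z up; flange z = 13 to 16 mm.
- lid_square: the square steel lid: square, flange 84 x 84 mm along its x and y, 3 mm thick; below it a tapered plug 13 mm deep, 65 x 65 mm at its top, 49 x 49 mm at its foot, on which it stands. Dark strap handle: bar 44 mm along x, 10 mm wide (y; pinch here), 12 mm high, z = 30 to 42 mm, clear 14 mm below. 0.14 kg, loose. Origin: centre of the plug's foot, z up; flange z = 13 to 16 mm.
- lid_oblong: the oblong steel lid: oblong, flange 110 mm along its own x and 70 mm along its own y, 3 mm thick; below it a tapered plug 13 mm deep, 91 x 51 mm at its top, 75 x 35 mm at its foot, on which it stands. Dark strap handle: bar 44 mm along x, 10 mm wide (y; pinch here), 12 mm high, z = 30 to 42 mm, clear 14 mm below. 0.14 kg, loose. Origin: centre of the plug's foot, z up; flange z = 13 to 16 mm.
- tin_round_large: the large round open steel tin with a blank paper band: round, 92 mm across, 62 mm high, walls 4 mm, mouth 84 mm clear, grey things low inside. 0.45 kg, loose, upright. Origin: centre of its underside, z up; rim at z = 62 mm. Fully closed, the lid's origin is 49 mm above the tin's.
- tin_round_small: the small round open steel tin with a blank paper band: round, 66 mm across, 80 mm high, walls 4 mm, mouth 58 mm clear, grey things low inside. 0.45 kg, loose, upright. Origin: centre of its underside, z up; rim at z = 80 mm. Fully closed, the lid's origin is 67 mm above the tin's.
- tin_square: the square open steel tin with a blank paper band: square, 78 x 78 mm along its x and y, corners rounded to 11 mm radius, 70 mm high, walls 4 mm, mouth 70 x 70 mm clear, grey things low inside. 0.45 kg, loose, upright. Origin: centre of its underside, z up; rim at z = 70 mm. Fully closed, the lid's origin is 57 mm above the tin's.
- tin_oblong: the oblong open steel tin with a blank paper band: oblong, 104 mm along its own x and 64 mm along its own y, corners rounded to 11 mm radius, 56 mm high, walls 4 mm, mouth 96 x 56 mm clear, grey things low inside. 0.45 kg, loose, upright. Origin: centre of its underside, z up; rim at z = 56 mm. Fully closed, the lid's origin is 43 mm above the tin's.
- sphere: freshly polished dark stone sphere, 67 mm across, standing loose on a 48 mm wide, 23 mm high pipe ring near the fixed polishing spindle (139 mm high); its top is about 85 mm above the bench. Not to be handled. Origin: the sphere's lowest point at the start, about 19 mm above the bench
Not all that is in view belongs to the job. What is shaped like the lid_round_small but blue or pink is not meant.

How it is judged:
At the end, for the whole second after the job is handed in: Each of the four lids is on its own tin: centred within 8 mm, its flange within 3 mm of the rim and lying flat on it (within 0.06 rad); every tin is upright (within 0.08 rad) and within 50 mm of where it stood; lids and tins are released and at rest (horizontal distance between lid_round_large and tin_round_large below 0.008 m and z of lid_round_large in the frame of tin_round_large between 0.045 and 0.052 m and angle between the z axis of lid_round_large and the z axis of tin_round_large, either way round below 0.06 rad and angle between each of tin_round_large, tin_round_small, tin_square, tin_oblong's own z axis and vertical below 0.08 rad and angle between each of lid_round_large, lid_round_small, lid_square, lid_oblong's own z axis and vertical below 0.12 rad and distance of each of tin_round_large, tin_round_small, tin_square, tin_oblong from where it was at the start of the episode below 0.05 m and linear speed of each of lid_round_large, tin_round_large, lid_round_small, tin_round_small, lid_square, tin_square, lid_oblong, tin_oblong below 0.02 m/s and horizontal distance between lid_round_small and tin_round_small below 0.008 m and z of lid_round_small in the frame of tin_round_small between 0.063 and 0.07 m and angle between the z axis of lid_round_small and the z axis of tin_round_small, either way round below 0.06 rad and horizontal distance between lid_square and tin_square below 0.008 m and z of lid_square in the frame of tin_square between 0.053 and 0.06 m and angle between the z axis of lid_square and the z axis of tin_square, either way round below 0.06 rad and horizontal distance between lid_oblong and tin_oblong below 0.008 m and z of lid_oblong in the frame of tin_oblong between 0.039 and 0.046 m and angle between the z axis of lid_oblong and the z axis of tin_oblong, either way round below 0.06 rad); the robot touches nothing.
It fails at once if the polished sphere is moved by more than 20 mm (distance of sphere from where it was at the start of the episode above 0.02 m).
It fails at once if the large round tin is tipped over (angle between tin_round_large's own z axis and vertical above 0.5 rad).
It fails at once if the small round tin is tipped over (angle between tin_round_small's own z axis and vertical above 0.5 rad).
It fails at once if the square tin is tipped over (angle between tin_square's own z axis and vertical above 0.5 rad).
It fails at once if the oblong tin is tipped over (angle between tin_oblong's own z axis and vertical above 0.5 rad).
It also fails if it takes over 118 s, if anything falls off the work surface, if the arm or the gripper's body presses on something with over 40 N, if the wrist force passes 120 N, or if a joint passes its speed limit or range.

### The arm

A 6-joint arm with a two-finger parallel gripper is mounted at the origin on a cart in front of the work surface, level with it; the furniture and walls round the work are solid. World frame = base frame: x ahead of the robot, y to its left, z up, the work surface at z = 0. Lengths are in m, angles in rad, forces in N, time in s.
With the tool pointing down it reaches from about 0.2 to 0.875 m from the base axis. Payload 3.4 kg.
Tool frame: the origin (TCP) lies at the very end of the fingers, on their centre line; the grasp point (between the pads) lies 19 mm behind it; z points along the fingers, y is the line along which they close (so a half turn about z gives the same grasp; the last joint's range is limited). The gripper opens to 94 mm and grips with 3 to 60 N. Pads are 16 mm wide; open, the fingers measure 119 mm over their backs; the gripper's body (75 mm by 177 mm) begins 78 mm behind the grasp point.
Start: joints at [1.213, 0.276, 1.505, -0, 1.361, -0.121], TCP at [0.135, 0.559, 0.167] pointing down, gripper open.
Joint ranges: [-2.89, 2.89], [-0.75, 2.08], [0.22, 2.7], [-1.18, 4.32], [0.11, 2.71], [-2.7, 2.7]. Speed limits (rad/s): [2.57, 2.57, 3.14, 3.14, 3.14, 3.14].

### API

Orientations are given as [roll, pitch, yaw] about the fixed x, y, z axes, in that order (R = Rz(yaw) Ry(pitch) Rx(roll)).
In Python, from station import ctrl, camera gives the robot as it stands.
- The arm moves only by the shell command python3 -m handwheel 'ROWS' [OPENING] [FORCE]. ROWS is JSON, a list of rows, each a list of 2 entries, a list of its own where there are three numbers: the shift along the tool's x, y, z in mm, then the turn about the tool's z in rad. A call has 1 to 10 rows; each row shifts and turns the commanded pose from where the row before left it, along the tool's axes as they then stand; what a row does not reach is not made up. A row lasts 1/12 s, in which the tool goes at most 41.7 mm and 7.16 degrees, less where a joint would pass 70% of its speed; a pose out of reach is approached as far as the arm can. A call with a gripper value outside its range is refused whole. OPENING is the closure, from 0 (fully open) to 1 (shut), set as the call begins (- or left out, the last holds). The fingers move at their own pace and stop on an object; FORCE is the grip in N (left out, the last holds). Time passes only in rows, so rows that do not move let the fingers close. It gives the time, the measured TCP pose, the force, the opening and the grip force at its end, in the units of the state.
- ctrl.get_obs(): the state, without advancing time (a new reading comes with each control period).
- camera(name): name is "scene" or "top"; returns a dict with "pixels" (384x512x3 uint8, red, green, blue), "depth" (384x512 float32, m along the optical axis (not along the pixel's ray), 0 where there is no reading), "fx", "fy", "cx", "cy" (pixels), "extrinsics" (4x4, takes a point from camera to world coordinates). Camera axes: x right, y down, z forward; pixel columns grow to the right and rows downward; lengths in m; the calibration is good to about 2 mm. A picture is of the moment at which its call begins.
- ctrl.close_job(): hands the job in; it is judged then, once.
The state is a dict: "time_s": time; "qpos": joint angles; "dq": joint speeds; "effort": joint torques, N m; "position": TCP position; "eef_rot": TCP orientation; "wrist_force": force on the tool from outside, world axes, zero at the start; "ft_torque": the same for the moment, N m; "finger_gap": finger opening in m; "gripper_force": force on a finger pad.
Only numpy, scipy, OpenCV 4.12 (cv2) and the standard library are available. Lean on these libraries where they do the work, as an engineer would, in place of code of your own. Each camera call takes 0.05 s, during which the arm holds its last target. There are 200 camera calls.

## Working session

There is one attempt and no reset: what is moved stays moved. The work goes in short steps, Python scripts to look and compute and a shell command to move; the robot and the scene stay as the last step left them, time stands still between calls to the robot, and variables do not carry over. Pictures are saved under pics/ and viewed, at most 14 in all, crops included, and the job is handed in when it is done.

```bash
ls; mkdir -p pics; python3 - <<'E'
from station import ctrl,camera
import cv2,numpy as np
for n in("top","scene"):
    c=camera(n);cv2.imwrite(f"pics/{n}0.png",cv2.resize(c["pixels"][:,:,::-1],(800,600),interpolation=cv2.INTER_CUBIC));np.savez(f"{n}0.npz",**c)
    print(n,c["fx"],c["cx"],c["cy"],np.round(c["extrinsics"],3).tolist(),(c["depth"]==0).mean())
o=ctrl.get_obs();print(o)
E
```

```text
pics
top 353.40177025896395 258.0436493965922 197.79430212011698 [[-0.028, -0.99, 0.14, 0.371], [-1.0, 0.029, 0.008, -0.032], [-0.012, -0.14, -0.99, 1.048], [0.0, 0.0, 0.0, 1.0]] 0.0039825439453125
scene 348.22081350834316 256.22110654164595 182.2001227810306 [[0.647, -0.475, 0.597, -0.232], [-0.762, -0.403, 0.507, -0.641], [-0.0, -0.783, -0.622, 0.813], [0.0, 0.0, 0.0, 1.0]] 0.0040283203125
{'time_s': 0.1, 'qpos': array([ 1.21299534e+00,  2.76502367e-01,  1.50599316e+00,  2.98596181e-08,
        1.36072457e+00, -1.21028935e-01]), 'dq': array([ 0.0008212 , -0.00030091, -0.00397424,  0.000403  , -0.00020221,
       -0.00154663]), 'effort': array([ 8.07651104e-04, -4.05459595e+01, -2.37777328e+01,  7.02578528e-02,
        2.98498326e-02, -3.13152520e-05]), 'position': array([0.13469262, 0.55840628, 0.1663134 ]), 'eef_rot': array([-3.13997711e+00, -1.96516631e-04,  2.90482043e+00]), 'wrist_force': array([-0.49595647,  0.6480305 ,  0.24008448]), 'ft_torque': array([ 0.0035548 , -0.01683517, -0.01955877]), 'gripper_force': 0.0, 'finger_gap': 0.09384388682802527}
```

View pics/top0.png

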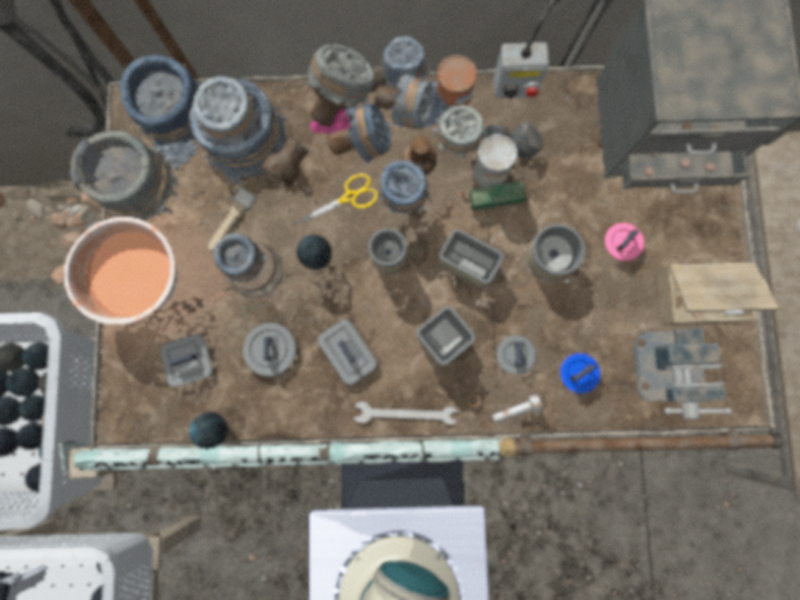

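View pics/scene0.png

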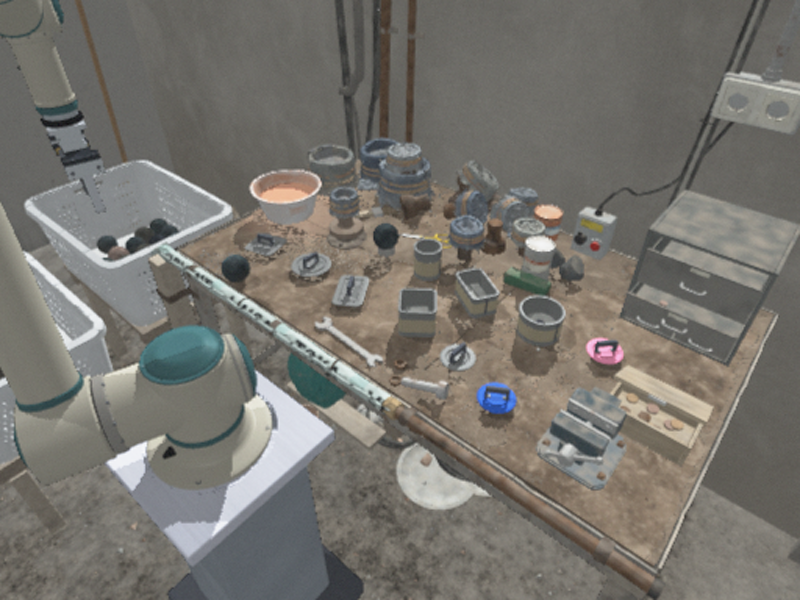

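Candidates in the top view (800x600 px):
- **Lids:** large round (269,350), oblong (347,352), square (186,360), small round in plain steel (516,355). The decoys are blue (581,373) and pink (625,240).
- **Tins:** small round (388,248), oblong (472,257), large round (557,250), square (446,335).
- **Keep clear:** sphere (314,251), and a spindle at about (238,258).

I chose the steel small lid. Next I'll measure positions and check the choice in one crop.

```bash
cat > vis.py <<'E'
import numpy as np,cv2
def cloud(c):
    h,w=c["depth"].shape;v,u=np.mgrid[:h,:w];d=c["depth"]
    p=np.stack([(u-c["cx"])/c["fx"]*d,(v-c["cy"])/c["fy"]*d,d],-1)
    E=c["extrinsics"];return p@E[:3,:3].T+E[:3,3]
def band(P,xy,r,z0,z1):
    m=(np.hypot(P[...,0]-xy[0],P[...,1]-xy[1])<r)&(P[...,2]>z0)&(P[...,2]<z1)
    return P[m]
def rect(p):
    (c,s,a)=cv2.minAreaRect((p[:,:2]*1000).astype(np.float32));return np.round(c,1),np.round(s,1),round(a,1)
def axis(p):
    q=p[:,:2]-p[:,:2].mean(0);w,V=np.linalg.eigh(q.T@q);return np.degrees(np.arctan2(V[1,1],V[0,1]))%180
E
python3 - <<'E'
import numpy as np,cv2
from vis import *
c=dict(np.load("top0.npz"));P=cloud(c);s=dict(np.load("scene0.npz"));S=cloud(s)
seed=dict(LL=(269,350,.016),LS=(516,355,.016),LQ=(186,360,.016),LO=(347,352,.016),TL=(557,250,.062),TS=(388,248,.08),TQ=(446,335,.070),TO=(472,257,.056),sph=(314,251,.08))
print("table z",np.median(P[260:265,250:300,2]))
for k,(u,v,z) in seed.items():
    # ray to plane for the seed
    d=np.array([(u*.64-c["cx"])/c["fx"],(v*.64-c["cy"])/c["fy"],1]);E=c["extrinsics"];d=E[:3,:3]@d;o=E[:3,3];xy=(o+d*(z-o[2])/d[2])[:2]
    print(k,np.round(xy*1000))
    for nm,Q in(("top",P),("scn",S)):
        b=band(Q,xy,.066,z-.006,z+.006)
        if len(b)>5: print("  ",nm,len(b),rect(b),"zmax",np.round(np.median(b[:,2])*1000,1))
        if k[0]=="L":
            h=band(Q,xy,.035,.034,.055)
            if len(h)>5: print("   hdl",nm,len(h),rect(h),np.round(h.mean(0)*1000,1),"axis",axis(h).round(1))
im=c["pixels"][:,:,::-1]
cv2.imwrite("pics/crop1.png",cv2.resize(im[125:255,90:420],(800,315),interpolation=cv2.INTER_CUBIC))
E
```

```text
table z 0.003757063616808831
LL [447. 230.]
   top 820 (array([450.9, 229.9]), array([97.7, 96.4]), 43.3) zmax 16.3
   hdl top 60 (array([449.8, 228.5]), array([ 9.6, 42.7]), 89.1) [450.2 228.2  41.8] axis 179.4
   scn 266 (array([451.5, 228.9]), array([95.9, 96.5]), 21.8) zmax 16.0
   hdl scn 32 (array([451.3, 227.4]), array([12.3, 42.9]), 84.2) [449.4 226.6  39.8] axis 178.5
LS [ 424. -231.]
   top 441 (array([ 426.3, -232.4]), array([71.9, 72.2]), 69.6) zmax 16.5
   hdl top 56 (array([ 426.4, -232.2]), array([10.3, 40. ]), 88.9) [ 425.7 -231.5   41.9] axis 1.4
   scn 258 (array([ 426.3, -233.4]), array([68.4, 71.2]), 28.9) zmax 16.1
   hdl scn 46 (array([ 427.3, -232.3]), array([10.3, 45.5]), 89.4) [ 425.2 -233.6   40.1] axis 178.8
LQ [433. 386.]
   top 752 (array([434.5, 386.1]), array([85.1, 86.9]), 14.9) zmax 16.4
   hdl top 58 (array([435. , 384.2]), array([ 9.9, 41.8]), 15.2) [434.5 383.9  41.2] axis 105.9
   scn 211 (array([435.1, 387.6]), array([86. , 90.1]), 16.8) zmax 16.1
   hdl scn 27 (array([436.1, 382.9]), array([10.1, 40.7]), 17.7) [435.4 381.5  39.8] axis 111.8
LO [
[... 466 characters left out ...]
 -311.6]), array([95.9, 90.5]), 30.8) zmax 61.0
TS [620.   0.]
   top 152 (array([623.5,   1.4]), array([67.2, 67.2]), 43.7) zmax 79.8
   scn 88 (array([6.237e+02, 3.000e-01]), array([64.6, 64.1]), 53.0) zmax 78.9
TQ [461. -99.]
   top 221 (array([462.4, -98.1]), array([81.1, 81.2]), 37.6) zmax 70.6
   scn 151 (array([462.9, -98.4]), array([83.6, 79.7]), 37.5) zmax 69.3
TO [ 604. -153.]
   top 236 (array([ 608.1, -152. ]), array([107. ,  67.4]), 59.1) zmax 56.0
   scn 144 (array([ 607.9, -153.1]), array([109.3,  68.4]), 56.8) zmax 55.2
sph [618. 134.]
   top 178 (array([624.9, 137.9]), array([45.2, 46.3]), 79.5) zmax 78.5
   scn 53 (array([626. , 135.1]), array([40.8, 38.6]), 13.5) zmax 77.5
```

View pics/crop1.png

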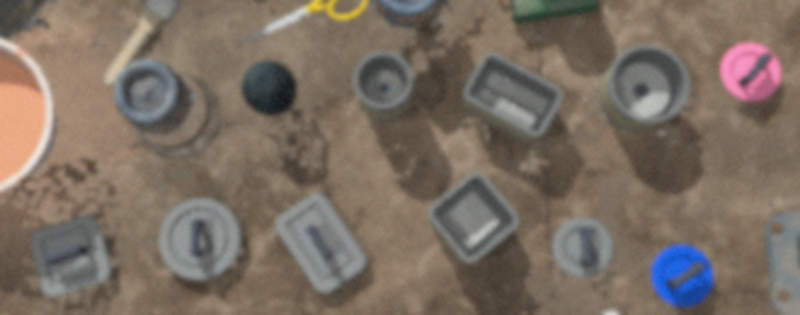

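The crop confirms the steel square, large round and oblong lids, and the plain steel small lid at crop (582,247). The four tins are at crop (384,82), (513,97), (648,85) and (473,218). Both views agree to within about 2 mm, so I'll go for the square lid first.

```bash
cat > go.py <<'E'
# go.py "X Y Z yawdeg" ... (mm, deg): per leg prints tool shift (mm) with the yaw at leg start, then turn (rad)
import sys,numpy as np
from station import ctrl
o=ctrl.get_obs();p=np.array(o["position"])*1000;y=o["eef_rot"][2]
print("t",round(o["time_s"],1),"p",p.round(1),"rpy",np.degrees(o["eef_rot"]).round(1),"q6",o["qpos"][5].round(2),"gap",round(o["finger_gap"]*1000,1),"F",o["wrist_force"].round(1))
for a in sys.argv[1:]:
    X,Y,Z,w=map(float,a.split());d=np.array([X,Y,Z])-p;w=np.radians(w)
    t=-((w-y+np.pi)%(2*np.pi)-np.pi)
    print("shift",[round(v,1) for v in(d[0]*np.cos(y)+d[1]*np.sin(y),d[0]*np.sin(y)-d[1]*np.cos(y),-d[2])],"turn",round(t,3))
    p=np.array([X,Y,Z]);y=w
E
python3 go.py "435 384.5 200 105.5"
```

```text
t 0.1 p [134.7 558.4 166.3] rpy [-179.9   -0.   166.4] q6 -0.12 gap 93.8 F [-0.5  0.6  0.2]
shift [np.float64(-332.7), np.float64(-98.6), np.float64(-33.7)] turn 1.063
```

```bash
python3 -m handwheel '[[[0,0,-17],0],[[0,0,-17],0],[[-27.7,-8.2,0],0],[[-27.7,-8.2,0],0],[[-27.7,-8.2,0],0],[[-27.7,-8.2,0],0],[[-27.7,-8.2,0],0],[[-27.7,-8.2,0],0],[[-27.7,-8.2,0],0],[[-27.7,-8.2,0],0]]' 0.55 25
python3 -m handwheel '[[[-27.7,-8.2,0],0],[[-27.7,-8.2,0],0],[[-27.7,-8.2,0],0],[[-27.7,-8.2,0],0],[[0,0,0],0.106],[[0,0,0],0.106],[[0,0,0],0.106],[[0,0,0],0.106],[[0,0,0],0.106]]'
python3 -m handwheel '[[[0,0,0],0.106],[[0,0,0],0.106],[[0,0,0],0.106],[[0,0,0],0.106],[[0,0,0],0.106],[[0,0,0],0],[[0,0,0],0]]'
python3 go.py "435 384.5 21 105.5"
```

```text
time_s: 0.93
position: [0.3358, 0.4421, 0.2007]
eef_rot: [-3.141, -0.0, 2.905]
wrist_force: [0.4, -0.0, -0.7]
finger_gap: 0.0424
gripper_force: 0.0
time_s: 1.68
position: [0.4348, 0.385, 0.2005]
eef_rot: [-3.14, -0.0, 2.369]
wrist_force: [1.2, 0.1, -1.0]
finger_gap: 0.0425
gripper_force: 0.0
time_s: 2.27
position: [0.4347, 0.3852, 0.2007]
eef_rot: [-3.141, 0.0, 1.847]
wrist_force: [-0.5, -0.1, 0.2]
finger_gap: 0.0425
gripper_force: 0.0
t 2.3 p [434.7 385.2 200.7] rpy [-180.     0.   105.9] q6 0.33 gap 42.5 F [-0.5 -0.1  0.2]
shift [np.float64(-0.7), np.float64(0.1), np.float64(179.7)] turn 0.006
```

```bash
python3 -m handwheel '[[[0,0,30],0],[[0,0,30],0],[[0,0,30],0],[[0,0,30],0],[[0,0,25],0],[[0,0,20],0],[[0,0,9],0],[[0,0,5],0],[[0,0,0],0]]'
python3 -m handwheel '[[[0,0,0],0],[[0,0,0],0],[[0,0,0],0],[[0,0,0],0],[[0,0,0],0],[[0,0,0],0]]' 1 30
python3 -m handwheel '[[[0,0,-5],0],[[0,0,-15],0],[[0,0,-25],0],[[0,0,-30],0],[[0,0,-30],0],[[0,0,-25],0],[[0,0,-20],0],[[0,0,0],0]]'
python3 go.py "462.5 -97.5 170 127.6" "462.5 -97.5 78 127.6"
```

```text
time_s: 3.02
position: [0.4347, 0.3852, 0.0215]
eef_rot: [-3.14, 0.0, 1.846]
wrist_force: [-0.3, -0.0, 0.2]
finger_gap: 0.0422
gripper_force: 0.0
time_s: 3.52
position: [0.4352, 0.3855, 0.0226]
eef_rot: [3.141, -0.0, 1.845]
wrist_force: [0.7, -0.1, -0.5]
finger_gap: 0.0056
gripper_force: 0.0
time_s: 4.18
position: [0.4375, 0.3872, 0.1773]
eef_rot: [3.132, -0.003, 1.845]
wrist_force: [-0.6, 0.7, 1.4]
finger_gap: 0.0005
gripper_force: 0.0
t 4.2 p [437.5 387.2 177.3] rpy [179.5  -0.2 105.7] q6 0.33 gap 0.5 F [-0.6  0.7  1.4]
shift [np.float64(-473.4), np.float64(-107.2), np.float64(7.3)] turn -0.382
shift [np.float64(0.0), np.float64(0.0), np.float64(92.0)] turn -0.0
```

```bash
python3 - <<'E'
from station import ctrl,camera
import cv2,numpy as np
from vis import *
for n in("scene","top"):
    c=camera(n);np.savez(f"{n}1.npz",**c);P=cloud(c)
    for z0,z1 in((.010,.022),(.034,.055)):
        b=band(P,(.435,.385),.066,z0,z1)
        if len(b)>5: print(n,z0,len(b),rect(b),b.mean(0).round(4),axis(b))
    if n=="scene": cv2.imwrite("pics/s1.png",cv2.resize(c["pixels"][60:200,90:260,::-1],(680,560),interpolation=cv2.INTER_CUBIC))
E
```

```text
scene 0.01 210 (array([437. , 385.4]), array([87. , 85.8]), 13.2) [0.4314 0.3795 0.0159] 145.69228318437206
scene 0.034 28 (array([433.8, 382.1]), array([14. , 39.7]), 28.7) [0.4355 0.3809 0.0396] 108.82024689201707
top 0.01 754 (array([434.8, 386.5]), array([86.2, 86.4]), 15.9) [0.4344 0.3848 0.0162] 2.1927787581090286
top 0.034 59 (array([435.1, 383.8]), array([ 9.7, 41.9]), 15.9) [0.4348 0.3833 0.0413] 106.79880043760026
```

View pics/s1.png

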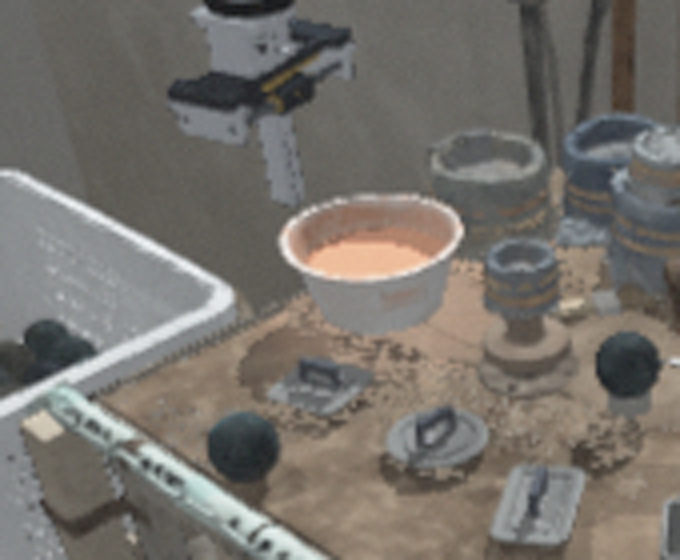

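```bash
python3 -m handwheel '[[[0,0,0],0],[[0,0,0],0],[[0,0,0],0]]' 0.55; python3 go.py; python3 - <<'E'
import numpy as np,cv2
from vis import *
# finger geometry as seen in the two views with gripper shut (scene1/top1)
for n in("scene","top"):
    c=dict(np.load(n+"1.npz"));P=cloud(c);b=band(P,(.4375,.3872),.09,.14,.5)
    for z in np.arange(.16,.30,.02):
        q=b[(b[:,2]>z)&(b[:,2]<z+.02)]
        if len(q)>3: print(n,round(z,2),len(q),rect(q))
    if len(b):print("lowest",b[:,2].min())
E
```

```text
time_s: 4.53
position: [0.4341, 0.3848, 0.1704]
eef_rot: [-3.139, 0.001, 1.845]
wrist_force: [0.1, -0.9, -0.5]
finger_gap: 0.0171
gripper_force: 0.0
t 4.5 p [434.1 384.8 170.4] rpy [-1.798e+02  1.000e-01  1.057e+02] q6 0.33 gap 17.1 F [ 0.1 -0.9 -0.5]
scene 0.2 6 (array([438.7, 380. ]), array([ 5.9, 15.1]), 48.5)
scene 0.22 35 (array([435.9, 379. ]), array([21.5, 27.5]), 61.2)
scene 0.24 44 (array([437.7, 378.5]), array([18. , 30.5]), 72.3)
scene 0.26 45 (array([437.6, 383.4]), array([26. , 21.2]), 15.0)
scene 0.28 46 (array([435.6, 378.4]), array([19.1, 32.3]), 69.0)
lowest 0.2158655248369481
top 0.2 8 (array([439.8, 376.9]), array([10.4,  3. ]), 17.7)
top 0.22 48 (array([434.7, 376.5]), array([11.7, 27.3]), 77.1)
top 0.24 58 (array([433.8, 377.2]), array([14.5, 29.3]), 69.9)
top 0.26 15 (array([436.6, 376.2]), array([ 8.2, 26.4]), 85.0)
lowest 0.21337405974170665
```

```bash
python3 - <<'E'
import numpy as np,cv2
from vis import *
from station import camera,ctrl
for n in("scene","top"):
    c=camera(n);P=cloud(c);b=band(P,(.434,.385),.10,.10,.45)
    print(n,"lowest",np.sort(b[:,2])[:8].round(3), b[np.argsort(b[:,2])[:3]].round(3).tolist())
    E=np.linalg.inv(c["extrinsics"])
    for z in(.170,.21):
        q=E[:3,:3]@[.4341,.3848,z]+E[:3,3];print(" TCP px z",z,c["fx"]*q[0]/q[2]+c["cx"],c["fy"]*q[1]/q[2]+c["cy"],q[2])
    if n=="scene": cv2.imwrite("pics/s2.png",cv2.resize(c["pixels"][50:170,100:230,::-1],(650,600),interpolation=cv2.INTER_CUBIC))
o=ctrl.get_obs();print(o["position"],o["finger_gap"])
E
```

```text
scene lowest [0.209 0.211 0.211 0.212 0.213 0.214 0.214 0.215] [[0.426, 0.383, 0.209], [0.443, 0.382, 0.211], [0.445, 0.378, 0.211]]
 TCP px z 0.17 163.30633677923245 122.4528888466786 1.3173336241123383
 TCP px z 0.21 161.5141097040238 112.86661540690345 1.2924381343646805
top lowest [0.211 0.212 0.213 0.213 0.213 0.214 0.215 0.215] [[0.426, 0.374, 0.211], [0.448, 0.379, 0.212], [0.445, 0.383, 0.213]]
 TCP px z 0.17 94.65532393499805 226.81849576513807 0.881519498036135
 TCP px z 0.21 86.76695139693851 225.82990487542097 0.8419174612164969
[0.43444592 0.38496701 0.17087887] 0.0249636759440005
```

View pics/s2.png

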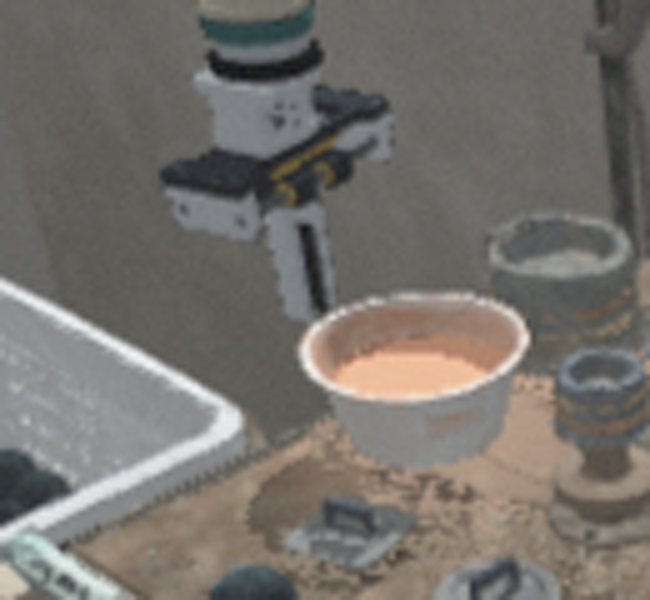

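```bash
python3 - <<'E'
import numpy as np
from vis import *
from station import camera
c=dict(np.load("scene0.npz"));P=cloud(c)
b=band(P,(.135,.559),.09,.08,.45);i=np.argsort(b[:,2]);print("start",b[i[:6]].round(3).tolist())
for n in("scene","top"):
    c=camera(n);P=cloud(c);b=band(P,(.434,.385),.04,.10,.245)
    print(n,"tip mean",b.mean(0).round(4),len(b))
    # finger region split along closing direction
    u=np.array([np.cos(np.radians(15.7)),np.sin(np.radians(15.7))]);s=(b[:,:2]-[.4344,.385])@u;t=(b[:,:2]-[.4344,.385])@[-u[1],u[0]]
    print(" along y_tool range",s.min().round(4),s.max().round(4)," across",t.min().round(4),t.max().round(4),np.histogram(s,8)[0])
E
```

```text
start [[0.133, 0.508, 0.204], [0.119, 0.514, 0.205], [0.12, 0.51, 0.206], [0.129, 0.507, 0.207], [0.143, 0.606, 0.207], [0.126, 0.505, 0.209]]
scene tip mean [0.4346 0.3795 0.2287] 95
 along y_tool range -0.0276 0.0288  across -0.0154 0.008 [28 14  3  0  0 20 25  5]
top tip mean [0.4353 0.3784 0.2297] 107
 along y_tool range -0.0272 0.0266  across -0.0121 0.0081 [33 16  0  0  0  0 43 15]
```

The finger tips appear at scene crop (315,322), and the depth data puts them about 38 mm higher than the reported TCP z. The start picture shows the same offset, so the fingers closed above the handle and the lid never moved. I'll allow for it and go down about 38 mm further, feeling for contact.

```bash
python3 -m handwheel '[[[0,0,30],0],[[0,0,30],0],[[0,0,30],0],[[0,0,30],0],[[0,0,25],0],[[0,0,20],0],[[0,0,9],0],[[0,0,0],0],[[0,0,0],0]]'
python3 -m handwheel '[[[0,0,3],0],[[0,0,3],0],[[0,0,2],0],[[0,0,0],0],[[0,0,0],0]]'
python3 go.py "435 384 -16 105.9"
```

```text
time_s: 5.48
position: [0.4353, 0.3856, -0.0017]
eef_rot: [3.141, -0.0, 1.845]
wrist_force: [-0.1, -0.1, 0.1]
finger_gap: 0.0427
gripper_force: 0.0
time_s: 5.9
position: [0.4351, 0.3855, -0.0095]
eef_rot: [3.141, -0.0, 1.845]
wrist_force: [-0.2, -0.1, 0.6]
finger_gap: 0.0421
gripper_force: 0.0
t 5.9 p [435.1 385.5  -9.5] rpy [180.   -0.  105.7] q6 0.33 gap 42.1 F [-0.2 -0.1  0.6]
shift [np.float64(-1.4), np.float64(-0.5), np.float64(6.5)] turn -0.004
```

```bash
python3 - <<'E'
import numpy as np
from vis import *
from station import camera
for n in("scene","top"):
    c=camera(n);P=cloud(c)
    for z0,z1 in((.008,.022),(.022,.034),(.034,.05),(.05,.07)):
        b=band(P,(.434,.385),.06,z0,z1)
        if len(b)>4: print(n,z0,len(b),rect(b),b.mean(0).round(4))
    if n=="scene":
        import cv2;cv2.imwrite("pics/s3.png",cv2.resize(c["pixels"][80:200,100:230,::-1],(650,600),interpolation=cv2.INTER_CUBIC))
E
```

```text
scene 0.008 190 (array([436. , 385.7]), array([86. , 84.8]), 18.6) [0.4308 0.3766 0.016 ]
scene 0.022 13 (array([442. , 377.4]), array([50.3, 20.1]), 40.9) [0.4456 0.3765 0.0309]
scene 0.034 50 (array([438.2, 377.5]), array([69.3, 31.4]), 16.4) [0.4379 0.3786 0.0414]
scene 0.05 49 (array([436. , 383.5]), array([68.3, 25.2]), 17.3) [0.433  0.3799 0.0595]
top 0.008 479 (array([431.4, 379.3]), array([92.9, 78.4]), 18.4) [0.4369 0.3714 0.0162]
top 0.022 12 (array([440.9, 374.9]), array([48.9, 19.8]), 37.2) [0.443  0.373  0.0288]
top 0.034 69 (array([432.2, 379.5]), array([56.7, 43.6]), 43.0) [0.4345 0.3782 0.0419]
top 0.05 33 (array([435.6, 380.5]), array([65.6, 14.5]), 14.5) [0.4424 0.3779 0.0596]
```

View pics/s3.png

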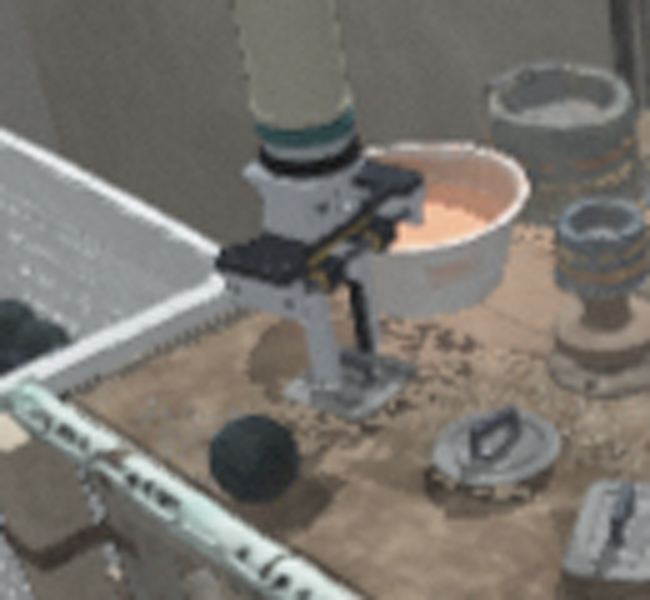

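The open fingers now straddle the square lid's handle at crop (345,375), with the tips a little above the flange. I'll go down 5 mm more and grip.

```bash
python3 -m handwheel '[[[-0.7,0,3],0],[[-0.7,0,2],0],[[0,0,0],0]]'
python3 -m handwheel '[[[0,0,0],0],[[0,0,0],0],[[0,0,0],0],[[0,0,0],0],[[0,0,0],0],[[0,0,0],0]]' 1 30
python3 -m handwheel '[[[0,0,-5],0],[[0,0,-15],0],[[0,0,-25],0],[[0,0,-30],0],[[0,0,-30],0],[[0,0,-30],0],[[0,0,-25],0],[[0,0,-10],0],[[0,0,0],0],[[0,0,0],0]]'
python3 go.py "462.5 -98 150 127.6"
```

```text
time_s: 6.25
position: [0.4349, 0.3836, -0.0154]
eef_rot: [-3.141, 0.0, 1.845]
wrist_force: [0.3, 0.2, 0.3]
finger_gap: 0.0422
gripper_force: 0.0
time_s: 6.75
position: [0.4354, 0.3841, -0.0149]
eef_rot: [3.141, -0.0, 1.845]
wrist_force: [0.5, 0.2, -0.0]
finger_gap: 0.0099
gripper_force: 30.0
time_s: 7.58
position: [0.4349, 0.3837, 0.1545]
eef_rot: [-3.141, 0.0, 1.845]
wrist_force: [-0.1, -0.5, -2.2]
finger_gap: 0.0096
gripper_force: 30.0
t 7.6 p [434.9 383.7 154.5] rpy [-180.     0.   105.7] q6 0.33 gap 9.6 F [-0.1 -0.5 -2.2]
shift [np.float64(-471.2), np.float64(-103.8), np.float64(4.5)] turn -0.382
```

```bash
python3 -m handwheel '[[[-15,-3.3,0],0],[[-29.4,-6.5,0],0],[[-29.4,-6.5,0],0],[[-29.4,-6.5,0],0],[[-29.4,-6.5,0],0],[[-29.4,-6.5,0],0],[[-29.4,-6.5,0],0],[[-29.4,-6.5,0],0],[[-29.4,-6.5,0],0],[[-29.4,-6.5,0],0]]'
python3 -m handwheel '[[[-29.4,-6.5,0],0],[[-29.4,-6.5,0],0],[[-29.4,-6.5,0],0],[[-29.4,-6.5,0],0],[[-29.4,-6.5,0],0],[[-29.4,-6.5,0],0],[[-15,-3.3,0],0],[[0,0,0],-0.1],[[0,0,0],-0.1],[[0,0,0],-0.1]]'
python3 -m handwheel '[[[0,0,0],-0.082],[[0,0,30],0],[[0,0,20],0],[[0,0,0],0],[[0,0,0],0],[[0,0,0],0]]'
cat > lid.py <<'E'
# lid.py X Y LIDZ R: held lid: flange rect in the top view at height lidz+16 (mm) and, if visible, the rim below
import sys,numpy as np
from vis import *
from station import camera
X,Y,Z,R=[float(a)/1000 for a in sys.argv[1:5]]
for n in("top","scene"):
    P=cloud(camera(n));b=band(P,(X,Y),R,Z+.009,Z+.021)
    if len(b)>5: print(n,len(b),rect(b),"z",np.median(b[:,2]).round(4),"tilt",np.degrees(np.polyfit(b[:,0],b[:,2],1)[0]).round(1),np.degrees(np.polyfit(b[:,1],b[:,2],1)[0]).round(1))
E
python3 go.py "462.5 -98 42 127.6"; python3 lid.py 462 -98 119 66
```

```text
time_s: 8.42
position: [0.4491, 0.0957, 0.1529]
eef_rot: [-3.137, -0.0, 1.845]
wrist_force: [-0.1, -0.1, -1.6]
finger_gap: 0.0095
gripper_force: 30.0
time_s: 9.25
position: [0.46, -0.0982, 0.1527]
eef_rot: [-3.138, -0.004, 2.148]
wrist_force: [0.1, 0.2, -0.8]
finger_gap: 0.0095
gripper_force: 30.0
time_s: 9.75
position: [0.4622, -0.0979, 0.105]
eef_rot: [-3.141, -0.001, 2.227]
wrist_force: [0.0, -0.5, -1.1]
finger_gap: 0.0098
gripper_force: 30.0
t 9.8 p [462.2 -97.9 105. ] rpy [-180.    -0.   127.6] q6 -1.01 gap 9.8 F [ 0.  -0.5 -1.1]
shift [np.float64(-0.2), np.float64(0.1), np.float64(63.0)] turn -0.001
top 275 (array([439.8, -75.3]), array([80. , 28.4]), 40.4) z 0.1361 tilt -0.1 0.1
scene 351 (array([460.7, -97.5]), array([86. , 84.8]), 37.1) z 0.1363 tilt 0.1 0.1
```

```bash
python3 -m handwheel '[[[-1.3,0.9,20],0],[[0,0,20],0],[[0,0,10],0],[[0,0,5],0],[[0,0,4],0],[[0,0,3],0],[[0,0,0],0],[[0,0,0],0]]'
python3 -m handwheel '[[[0,0,2],0],[[0,0,2],0],[[0,0,1],0],[[0,0,0],0]]'
python3 go.py "462.5 -98 42 127.6"; python3 lid.py 462 -98 57 66
```

```text
time_s: 10.52
position: [0.4648, -0.0989, 0.0437]
eef_rot: [3.141, 0.002, 2.227]
wrist_force: [0.7, -1.8, -1.8]
finger_gap: 0.0098
gripper_force: 30.0
time_s: 10.85
position: [0.4652, -0.0989, 0.0419]
eef_rot: [3.14, 0.004, 2.227]
wrist_force: [-6.1, -0.4, 24.4]
finger_gap: 0.0096
gripper_force: 30.0
t 10.8 p [465.2 -98.9  41.9] rpy [179.9   0.2 127.6] q6 -1.01 gap 9.6 F [-6.1 -0.4 24.4]
shift [np.float64(2.4), np.float64(-1.6), np.float64(-0.1)] turn 0.0
top 233 (array([442.1, -74.9]), array([79.7, 27.6]), 43.1) z 0.0732 tilt -0.6 -0.5
scene 361 (array([461.6, -98.6]), array([85.5, 84.6]), 40.8) z 0.0728 tilt 0.6 0.8
```

```bash
python3 -m handwheel '[[[0,0,-3],0],[[0,0,0],0],[[0,0,0],0],[[0,0,0],0],[[0,0,0],0]]' 0.55
python3 -m handwheel '[[[0,0,-10],0],[[0,0,-20],0],[[0,0,-25],0],[[0,0,-20],0],[[0,0,0],0]]'
python3 go.py "426 -232 100 180" "426 -232 -15 180"; python3 lid.py 462 -98 57 66
```

```text
time_s: 11.37
position: [0.4638, -0.0978, 0.0406]
eef_rot: [-3.141, -0.001, 2.227]
wrist_force: [0.4, 0.8, -0.2]
finger_gap: 0.0394
gripper_force: 0.0
time_s: 11.78
position: [0.4669, -0.099, 0.1192]
eef_rot: [3.138, 0.006, 2.227]
wrist_force: [1.0, -0.1, 0.4]
finger_gap: 0.0421
gripper_force: 0.0
t 11.8 p [466.9 -99.  119.2] rpy [179.8   0.3 127.6] q6 -1.01 gap 42.1 F [ 1.  -0.1  0.4]
shift [np.float64(-80.4), np.float64(-113.6), np.float64(19.2)] turn -0.915
shift [np.float64(0.0), np.float64(0.0), np.float64(115.0)] turn -0.0
top 352 (array([448. , -79.5]), array([84. , 38.7]), 37.8) z 0.0732 tilt -0.0 -0.3
scene 379 (array([462.5, -98.5]), array([85.5, 85.6]), 40.6) z 0.0729 tilt 0.6 0.4
```

Square tin closed. Next is the small round lid.

```bash
python3 -m handwheel '[[[-16,-22.7,0],0],[[-16,-22.7,0],0],[[-16,-22.7,0],0],[[-16,-22.7,0],0],[[-16,-22.7,0],0],[[0,0,0],-0.115],[[0,0,0],-0.115],[[0,0,0],-0.115],[[0,0,0],-0.115],[[0,0,0],-0.115]]'
python3 -m handwheel '[[[0,0,0],-0.115],[[0,0,0],-0.115],[[0,0,0],-0.11],[[0,0,0],0],[[0,0,0],0]]'
python3 go.py "426 -232 -15 180"
```

```text
time_s: 12.72
position: [0.4216, -0.2299, 0.1139]
eef_rot: [3.14, -0.004, 2.807]
wrist_force: [-0.6, -0.0, -0.1]
finger_gap: 0.0422
gripper_force: 0.0
time_s: 13.13
position: [0.422, -0.23, 0.1145]
eef_rot: [3.14, -0.002, 3.139]
wrist_force: [-0.1, -0.8, 0.3]
finger_gap: 0.0421
gripper_force: 0.0
t 13.1 p [ 422.  -230.   114.5] rpy [ 1.799e+02 -1.000e-01  1.799e+02] q6 -2.21 gap 42.1 F [-0.1 -0.8  0.3]
shift [np.float64(-4.0), np.float64(-2.0), np.float64(129.5)] turn -0.003
```

```bash
python3 -m handwheel '[[[-4,-2,20],0],[[0,0,25],0],[[0,0,30],0],[[0,0,25],0],[[0,0,15],0],[[0,0,9],0],[[0,0,5],0],[[0,0,0],0],[[0,0,0],0]]'
python3 -m handwheel '[[[0,0,0],0],[[0,0,0],0],[[0,0,0],0],[[0,0,0],0],[[0,0,0],0],[[0,0,0],0]]' 1 30
python3 -m handwheel '[[[0,0,-5],0],[[0,0,-15],0],[[0,0,-25],0],[[0,0,-30],0],[[0,0,-30],0],[[0,0,-30],0],[[0,0,-25],0],[[0,0,0],0],[[0,0,0],0],[[0,0,0],0]]'
python3 go.py "624 1 140 180" "624 1 100 180"
```

```text
time_s: 13.88
position: [0.4274, -0.233, -0.0126]
eef_rot: [-3.141, 0.001, 3.141]
wrist_force: [0.3, -0.2, -0.1]
finger_gap: 0.0421
gripper_force: 0.0
time_s: 14.38
position: [0.4268, -0.2325, -0.0128]
eef_rot: [3.141, 0.0, -3.142]
wrist_force: [0.3, -0.0, -2.1]
finger_gap: 0.0098
gripper_force: 30.0
time_s: 15.22
position: [0.4259, -0.232, 0.1458]
eef_rot: [3.14, -0.002, -3.141]
wrist_force: [0.2, 0.2, -2.1]
finger_gap: 0.0101
gripper_force: 30.0
t 15.2 p [ 425.9 -232.   145.8] rpy [ 1.799e+02 -1.000e-01 -1.800e+02] q6 -2.21 gap 10.1 F [ 0.2  0.2 -2.1]
shift [np.float64(-198.2), np.float64(232.9), np.float64(5.8)] turn 0.0
shift [np.float64(0.0), np.float64(0.0), np.float64(40.0)] turn -0.0
```

```bash
python3 -m handwheel '[[[-8,9.7,0],0],[[-16.5,19.4,0],0],[[-16.5,19.4,0],0],[[-16.5,19.4,0],0],[[-16.5,19.4,0],0],[[-16.5,19.4,0],0],[[-16.5,19.4,0],0],[[-16.5,19.4,0],0],[[-16.5,19.4,0],0],[[-16.5,19.4,0],0]]'
python3 -m handwheel '[[[-16.5,19.4,0],0],[[-16.5,19.4,0],0],[[-8.7,9.8,0],0],[[0,0,20],0],[[0,0,15],0],[[0,0,0],0],[[0,0,0],0],[[0,0,0],0]]'
python3 go.py "624 1 54 180"; python3 lid.py 624 1 123 55
```

```text
time_s: 16.05
position: [0.5823, -0.047, 0.1442]
eef_rot: [3.141, -0.005, -3.141]
wrist_force: [0.7, -0.2, -1.1]
finger_gap: 0.0096
gripper_force: 30.0
time_s: 16.72
position: [0.6248, -0.0002, 0.1119]
eef_rot: [-3.142, -0.001, 3.141]
wrist_force: [0.8, 0.6, -1.8]
finger_gap: 0.0094
gripper_force: 30.0
t 16.7 p [ 6.248e+02 -2.000e-01  1.119e+02] rpy [-180.   -0.  180.] q6 -1.68 gap 9.4 F [ 0.8  0.6 -1.8]
shift [np.float64(0.8), np.float64(1.2), np.float64(57.9)] turn -0.0
top 152 (array([606.1,   7.1]), array([52.8, 32.5]), 87.9) z 0.1412 tilt -0.0 1.1
scene 135 (array([622.7,  -4.4]), array([65.2, 72.1]), 37.1) z 0.1413 tilt -0.3 0.5
```

```bash
python3 -m handwheel '[[[1,1.2,18],0],[[0,0,15],0],[[0,0,10],0],[[0,0,5],0],[[0,0,4],0],[[0,0,3],0],[[0,0,0],0],[[0,0,0],0]]'
python3 -m handwheel '[[[0,0,2],0],[[0,0,2],0],[[0,0,1.5],0],[[0,0,0],0]]'
python3 go.py "624 1 54 180"; python3 lid.py 624 1 67 55
```

```text
time_s: 17.48
position: [0.6245, 0.0014, 0.0576]
eef_rot: [-3.142, 0.001, -3.141]
wrist_force: [0.2, 0.5, -1.8]
finger_gap: 0.0093
gripper_force: 30.0
time_s: 17.82
position: [0.625, 0.0017, 0.0538]
eef_rot: [3.141, 0.003, -3.141]
wrist_force: [-1.2, 1.9, 7.6]
finger_gap: 0.01
gripper_force: 30.0
t 17.8 p [625.    1.7  53.8] rpy [ 180.     0.2 -180. ] q6 -1.68 gap 10.0 F [-1.2  1.9  7.6]
shift [np.float64(1.0), np.float64(-0.7), np.float64(-0.2)] turn 0.0
top 144 (array([603.7,   8.7]), array([53.4, 29.9]), 88.1) z 0.0833 tilt -1.2 -0.3
scene 146 (array([620.4,  -5. ]), array([62.7, 67.6]), 39.9) z 0.0826 tilt 1.1 0.8
```

```bash
python3 -m handwheel '[[[0,0,-1.5],0],[[0,0,0],0],[[0,0,0],0],[[0,0,0],0],[[0,0,0],0]]' 0.55
python3 -m handwheel '[[[0,0,-10],0],[[0,0,-20],0],[[0,0,-25],0],[[0,0,-25],0],[[0,0,0],0],[[0,0,0],0]]'
python3 go.py "441.3 82.8 120 32.8" ; python3 lid.py 624 1 67 55
```

```text
time_s: 18.33
position: [0.624, 0.0014, 0.0528]
eef_rot: [3.142, -0.0, -3.141]
wrist_force: [-1.1, 0.1, -0.4]
finger_gap: 0.0397
gripper_force: 0.0
time_s: 18.83
position: [0.6253, 0.0013, 0.135]
eef_rot: [-3.141, 0.004, -3.141]
wrist_force: [-0.2, 0.2, -1.5]
finger_gap: 0.0422
gripper_force: 0.0
t 18.8 p [625.3   1.3 135. ] rpy [-180.     0.2 -180. ] q6 -1.68 gap 42.2 F [-0.2  0.2 -1.5]
shift [np.float64(184.0), np.float64(81.5), np.float64(15.0)] turn 2.569
top 294 (array([622.6,   9.8]), array([50.8, 67.5]), 87.6) z 0.0833 tilt -0.8 0.1
scene 154 (array([623.9,  -1.1]), array([67.2, 67.3]), 36.9) z 0.0828 tilt 1.3 0.5
```

```bash
python3 -m handwheel '[[[23,10.2,0],0],[[23,10.2,0],0],[[23,10.2,0],0],[[23,10.2,0],0],[[23,10.2,0],0],[[23,10.2,0],0],[[23,10.2,0],0],[[23,10.2,0],0],[[0,0,0],0.117],[[0,0,0],0.117]]'
python3 -m handwheel '[[[0,0,0],0.117],[[0,0,0],0.117],[[0,0,0],0.117],[[0,0,0],0.117],[[0,0,0],0.117],[[0,0,0],0.117],[[0,0,0],0.117],[[0,0,0],0.117],[[0,0,0],0.117],[[0,0,0],0.117]]'
python3 -m handwheel '[[[0,0,0],0.117],[[0,0,0],0.117],[[0,0,0],0.117],[[0,0,0],0.117],[[0,0,0],0.117],[[0,0,0],0.117],[[0,0,0],0.117],[[0,0,0],0.117],[[0,0,0],0.117],[[0,0,0],0.112]]'
python3 -m handwheel '[[[0,0,0],0],[[0,0,0],0]]'
python3 go.py "441.3 82.8 -14 32.8"
```

```text
time_s: 19.77
position: [0.4371, 0.0835, 0.1317]
eef_rot: [-3.141, -0.003, 2.903]
wrist_force: [-0.2, -0.8, 0.4]
finger_gap: 0.0423
gripper_force: 0.0
time_s: 20.6
position: [0.4386, 0.083, 0.1315]
eef_rot: [-3.138, -0.001, 1.732]
wrist_force: [0.7, -0.1, 0.9]
finger_gap: 0.0421
gripper_force: 0.0
time_s: 21.43
position: [0.4386, 0.0829, 0.1315]
eef_rot: [-3.14, 0.003, 0.567]
wrist_force: [-0.5, 0.2, -0.2]
finger_gap: 0.0419
gripper_force: 0.0
time_s: 21.6
position: [0.439, 0.083, 0.1319]
eef_rot: [-3.14, 0.002, 0.576]
wrist_force: [0.7, 0.6, -0.0]
finger_gap: 0.0421
gripper_force: 0.0
t 21.6 p [439.   83.  131.9] rpy [-1.799e+02  1.000e-01  3.300e+01] q6 1.03 gap 42.1 F [ 0.7  0.6 -0. ]
shift [np.float64(1.8), np.float64(1.4), np.float64(145.9)] turn 0.003
```

```bash
python3 -m handwheel '[[[1.8,1.4,20],0],[[0,0,30],0],[[0,0,30],0],[[0,0,30],0],[[0,0,20],0],[[0,0,10],0],[[0,0,5],0],[[0,0,0],0],[[0,0,0],0]]'
python3 -m handwheel '[[[0,0,0],0],[[0,0,0],0],[[0,0,0],0],[[0,0,0],0],[[0,0,0],0],[[0,0,0],0]]' 1 30
python3 -m handwheel '[[[0,0,-5],0],[[0,0,-15],0],[[0,0,-25],0],[[0,0,-30],0],[[0,0,-30],0],[[0,0,-30],0],[[0,0,0],0],[[0,0,0],0],[[0,0,0],0]]'
python3 go.py "608 -152.5 120 58" ; python3 lid.py 441 83 135 70
```

```text
time_s: 22.35
position: [0.4425, 0.0828, -0.0119]
eef_rot: [-3.141, -0.0, 0.574]
wrist_force: [0.3, 0.4, 0.6]
finger_gap: 0.0422
gripper_force: 0.0
time_s: 22.85
position: [0.4422, 0.0829, -0.0118]
eef_rot: [-3.142, -0.0, 0.573]
wrist_force: [-0.2, -0.1, -1.3]
finger_gap: 0.0097
gripper_force: 30.0
time_s: 23.6
position: [0.4412, 0.0827, 0.1222]
eef_rot: [-3.141, 0.001, 0.573]
wrist_force: [0.3, 0.1, -1.6]
finger_gap: 0.0099
gripper_force: 30.0
t 23.6 p [441.2  82.7 122.2] rpy [-1.799e+02  1.000e-01  3.280e+01] q6 1.03 gap 9.9 F [ 0.3  0.1 -1.6]
shift [np.float64(12.7), np.float64(288.1), np.float64(2.2)] turn -0.439
top 254 (array([415.5,  57. ]), array([41.3, 57. ]), 33.8) z 0.1505 tilt -1.1 1.4
scene 303 (array([441.9,  81.6]), array([113.8,  71.2]), 33.9) z 0.1497 tilt -1.1 0.6
```

```bash
python3 -m handwheel '[[[0.6,13.1,0],0],[[1.15,26.2,0],0],[[1.15,26.2,0],0],[[1.15,26.2,0],0],[[1.15,26.2,0],0],[[1.15,26.2,0],0],[[1.15,26.2,0],0],[[1.15,26.2,0],0],[[1.15,26.2,0],0],[[1.15,26.2,0],0]]'
python3 -m handwheel '[[[1.15,26.2,0],0],[[0.6,13.1,0],0],[[0,0,0],-0.11],[[0,0,0],-0.11],[[0,0,0],-0.11],[[0,0,0],-0.109],[[0,0,25],0],[[0,0,0],0],[[0,0,0],0],[[0,0,0],0]]'
python3 go.py "608 -152.5 31.2 58"; python3 lid.py 608 -152 107 70
```

```text
time_s: 24.53
position: [0.5866, -0.1226, 0.1213]
eef_rot: [-3.14, 0.002, 0.572]
wrist_force: [-0.2, -0.1, -1.4]
finger_gap: 0.0099
gripper_force: 30.0
time_s: 25.37
position: [0.6089, -0.1525, 0.0978]
eef_rot: [-3.14, 0.0, 1.012]
wrist_force: [0.1, -0.1, -1.2]
finger_gap: 0.0097
gripper_force: 30.0
t 25.4 p [ 608.9 -152.5   97.8] rpy [-179.9    0.    58. ] q6 0.2 gap 9.7 F [ 0.1 -0.1 -1.2]
shift [np.float64(-0.5), np.float64(-0.8), np.float64(66.6)] turn -0.001
top 194 (array([ 609.2, -156.5]), array([106.8,  61.4]), 60.8) z 0.1257 tilt -0.6 -0.1
scene 246 (array([ 609.3, -155.8]), array([110.2,  72.7]), 56.4) z 0.1264 tilt -0.4 0.4
```

```bash
python3 -m handwheel '[[[0.5,-1.5,20],0],[[0,0,20],0],[[0,0,12],0],[[0,0,5],0],[[0,0,4],0],[[0,0,2],0],[[0,0,0],0],[[0,0,0],0]]'
python3 -m handwheel '[[[0,0,2],0],[[0,0,2],0],[[0,0,1.5],0],[[0,0,0],0],[[0,0,0],0]]'
python3 go.py "608 -152.5 31.2 58"; python3 lid.py 608 -152 43 70
```

```text
time_s: 26.13
position: [0.6089, -0.1515, 0.0359]
eef_rot: [3.14, -0.0, 1.012]
wrist_force: [0.0, -0.2, -1.1]
finger_gap: 0.0097
gripper_force: 30.0
time_s: 26.55
position: [0.6084, -0.1512, 0.0306]
eef_rot: [3.141, -0.0, 1.012]
wrist_force: [-1.8, 1.4, 5.9]
finger_gap: 0.0097
gripper_force: 30.0
t 26.6 p [ 608.4 -151.2   30.6] rpy [180.  -0.  58.] q6 0.2 gap 9.7 F [-1.8  1.4  5.9]
shift [np.float64(-1.3), np.float64(0.4), np.float64(-0.6)] turn -0.0
top 135 (array([ 613.1, -158.4]), array([106.3,  54.5]), 60.9) z 0.0594 tilt -0.1 -0.1
scene 315 (array([ 609.1, -153.2]), array([114.6,  71.3]), 58.0) z 0.0589 tilt 0.2 0.2
```

Seated, with the flange at 59 mm as expected. I'll release it and go for the large round lid.

```bash
python3 -m handwheel '[[[0,0,-1],0],[[0,0,0],0],[[0,0,0],0],[[0,0,0],0],[[0,0,0],0]]' 0.55
python3 -m handwheel '[[[0,0,-10],0],[[0,0,-20],0],[[0,0,-25],0],[[0,0,-30],0],[[0,0,-15],0],[[0,0,0],0],[[0,0,0],0]]'
python3 go.py "450.5 228.3 130 0" ; python3 lid.py 608 -152 43 70; python3 lid.py 451 229 0 66
```

```text
time_s: 27.07
position: [0.6082, -0.1513, 0.0303]
eef_rot: [-3.141, 0.0, 1.012]
wrist_force: [0.7, -0.4, -0.5]
finger_gap: 0.0399
gripper_force: 0.0
time_s: 27.65
position: [0.6087, -0.1515, 0.1316]
eef_rot: [3.139, -0.001, 1.012]
wrist_force: [-0.2, -0.2, 0.1]
finger_gap: 0.0422
gripper_force: 0.0
t 27.6 p [ 608.7 -151.5  131.6] rpy [179.9  -0.   58. ] q6 0.2 gap 42.2 F [-0.2 -0.2  0.1]
shift [np.float64(238.1), np.float64(-335.6), np.float64(1.6)] turn 1.012
top 143 (array([ 611.7, -158.5]), array([108.3,  63.5]), 69.8) z 0.0592 tilt 0.3 -0.1
scene 361 (array([ 609.5, -152.6]), array([115.5,  71. ]), 58.5) z 0.0588 tilt 0.4 0.3
top 814 (array([450.8, 229.9]), array([98.4, 96.3]), 45.1) z 0.0164 tilt -0.1 -0.1
scene 268 (array([452.6, 230.1]), array([97.1, 97.5]), 87.8) z 0.016 tilt 0.1 -0.1
```

```bash
python3 -m handwheel '[[[15.9,-22.4,0],0],[[15.9,-22.4,0],0],[[15.9,-22.4,0],0],[[15.9,-22.4,0],0],[[15.9,-22.4,0],0],[[15.9,-22.4,0],0],[[15.9,-22.4,0],0],[[15.9,-22.4,0],0],[[15.9,-22.4,0],0],[[15.9,-22.4,0],0]]'
python3 -m handwheel '[[[15.9,-22.4,0],0],[[15.9,-22.4,0],0],[[15.9,-22.4,0],0],[[15.9,-22.4,0],0],[[15.9,-22.4,0],0],[[0,0,0],0.114],[[0,0,0],0.114],[[0,0,0],0.114],[[0,0,0],0.114],[[0,0,0],0.114]]'
python3 -m handwheel '[[[0,0,0],0.114],[[0,0,0],0.114],[[0,0,0],0.114],[[0,0,0],0.114],[[0,0,0],0],[[0,0,0],0]]'
python3 go.py "450.5 228.5 -13 -0.8"
```

```text
time_s: 28.68
position: [0.5011, 0.1034, 0.1293]
eef_rot: [-3.139, 0.001, 1.012]
wrist_force: [0.8, 0.1, -0.8]
finger_gap: 0.042
gripper_force: 0.0
time_s: 29.52
position: [0.4489, 0.229, 0.1293]
eef_rot: [-3.141, 0.003, 0.437]
wrist_force: [-0.4, -0.6, 0.3]
finger_gap: 0.0419
gripper_force: 0.0
time_s: 30.02
position: [0.4492, 0.2289, 0.1296]
eef_rot: [3.141, 0.002, -0.011]
wrist_force: [-0.3, -0.3, 0.1]
finger_gap: 0.0423
gripper_force: 0.0
t 30.0 p [449.2 228.9 129.6] rpy [ 1.8e+02  1.0e-01 -7.0e-01] q6 1.92 gap 42.3 F [-0.3 -0.3  0.1]
shift [np.float64(1.3), np.float64(0.3), np.float64(142.6)] turn 0.003
```

```bash
python3 -m handwheel '[[[1.3,0.3,20],0],[[0,0,30],0],[[0,0,30],0],[[0,0,28],0],[[0,0,20],0],[[0,0,10],0],[[0,0,5],0],[[0,0,0],0],[[0,0,0],0]]'
python3 -m handwheel '[[[0,0,0],0],[[0,0,0],0],[[0,0,0],0],[[0,0,0],0],[[0,0,0],0],[[0,0,0],0]]' 1 30
python3 -m handwheel '[[[0,0,-5],0],[[0,0,-15],0],[[0,0,-25],0],[[0,0,-30],0],[[0,0,-30],0],[[0,0,-35],0],[[0,0,0],0],[[0,0,0],0],[[0,0,0],0]]'
python3 go.py "614.5 -311 127 0"
```

```text
time_s: 30.77
position: [0.452, 0.2291, -0.0118]
eef_rot: [-3.141, -0.001, -0.014]
wrist_force: [-0.9, -0.5, 0.1]
finger_gap: 0.0422
gripper_force: 0.0
time_s: 31.27
position: [0.4514, 0.2291, -0.012]
eef_rot: [-3.141, -0.001, -0.014]
wrist_force: [-0.0, 0.8, 2.5]
finger_gap: 0.0096
gripper_force: 30.0
time_s: 32.02
position: [0.4502, 0.2284, 0.127]
eef_rot: [3.141, 0.001, -0.014]
wrist_force: [0.3, -1.0, -1.9]
finger_gap: 0.0095
gripper_force: 30.0
t 32.0 p [450.2 228.4 127. ] rpy [ 1.8e+02  1.0e-01 -8.0e-01] q6 1.92 gap 9.5 F [ 0.3 -1.  -1.9]
shift [np.float64(171.9), np.float64(537.0), np.float64(-0.0)] turn -0.014
```

```bash
python3 -m handwheel '[[[4.3,13.4,0],0],[[8.6,26.85,0],0],[[8.6,26.85,0],0],[[8.6,26.85,0],0],[[8.6,26.85,0],0],[[8.6,26.85,0],0],[[8.6,26.85,0],0],[[8.6,26.85,0],0],[[8.6,26.85,0],0],[[8.6,26.85,0],0]]'
python3 -m handwheel '[[[8.6,26.85,0],0],[[8.6,26.85,0],0],[[8.6,26.85,0],0],[[8.6,26.85,0],0],[[8.6,26.85,0],0],[[8.6,26.85,0],0],[[8.6,26.85,0],0],[[8.6,26.85,0],0],[[8.6,26.85,0],0],[[8.6,26.85,0],0]]'
python3 -m handwheel '[[[4.3,13.5,0],0],[[0,0,25],0],[[0,0,0],0],[[0,0,0],0],[[0,0,0],0]]'
python3 go.py "614.5 -311 37 0"; python3 lid.py 614 -311 114 66
```

```text
time_s: 32.85
position: [0.5275, -0.0285, 0.1252]
eef_rot: [-3.141, 0.005, -0.014]
wrist_force: [0.0, 1.2, -1.2]
finger_gap: 0.0099
gripper_force: 30.0
time_s: 33.68
position: [0.61, -0.2976, 0.1244]
eef_rot: [-3.139, 0.005, -0.014]
wrist_force: [-0.6, 0.0, -1.3]
finger_gap: 0.0095
gripper_force: 30.0
time_s: 34.1
position: [0.6149, -0.3094, 0.102]
eef_rot: [-3.14, 0.002, -0.014]
wrist_force: [-0.1, -0.2, -1.1]
finger_gap: 0.0099
gripper_force: 30.0
t 34.1 p [ 614.9 -309.4  102. ] rpy [-1.799e+02  1.000e-01 -8.000e-01] q6 1.02 gap 9.9 F [-0.1 -0.2 -1.1]
shift [np.float64(-0.4), np.float64(1.6), np.float64(65.0)] turn -0.014
top 82 (array([ 614.3, -277.3]), array([20.2, 54.7]), 57.1) z 0.1305 tilt -0.7 0.2
scene 399 (array([ 614.5, -312. ]), array([93.7, 96.5]), 3.1) z 0.1308 tilt -0.1 0.1
```

```bash
python3 -m handwheel '[[[0.4,0,20],0],[[0,0,20],0],[[0,0,12],0],[[0,0,5],0],[[0,0,4],0],[[0,0,2],0],[[0,0,0],0],[[0,0,0],0]]'
python3 -m handwheel '[[[0,0,2],0],[[0,0,2],0],[[0,0,1.5],0],[[0,0,0],0],[[0,0,0],0]]'
python3 go.py; python3 lid.py 614 -311 49 66
```

```text
time_s: 34.87
position: [0.6164, -0.311, 0.0404]
eef_rot: [3.141, -0.001, -0.014]
wrist_force: [-0.2, -0.4, -2.2]
finger_gap: 0.0093
gripper_force: 30.0
time_s: 35.28
position: [0.6164, -0.3109, 0.037]
eef_rot: [3.14, -0.002, -0.014]
wrist_force: [-3.3, 1.9, 9.1]
finger_gap: 0.0093
gripper_force: 30.0
t 35.3 p [ 616.4 -310.9   37. ] rpy [ 1.799e+02 -1.000e-01 -8.000e-01] q6 1.02 gap 9.3 F [-3.3  1.9  9.1]
top 57 (array([ 613.9, -278.9]), array([16.6, 50.6]), 56.8) z 0.0649 tilt -0.9 2.2
scene 400 (array([ 614., -312.]), array([95.6, 96.2]), 28.4) z 0.0647 tilt 0.2 -0.1
```

```bash
python3 -m handwheel '[[[0,0,-1],0],[[0,0,0],0],[[0,0,0],0],[[0,0,0],0],[[0,0,0],0]]' 0.55
python3 -m handwheel '[[[0,0,-10],0],[[0,0,-20],0],[[0,0,-25],0],[[0,0,-30],0],[[0,0,-15],0],[[-20,0,0],0],[[-30,0,0],0],[[-30,0,0],0],[[-30,0,0],0],[[-30,0,0],0]]'
python3 -m handwheel '[[[-30,0,0],0],[[-30,0,0],0],[[-30,0,0],0],[[-20,0,0],0],[[0,0,0],0],[[0,0,0],0]]'
for a in "614 -311 49 66" "624 1 67 55" "462 -98 57 66" "608 -152 43 70"; do echo $a; python3 lid.py $a; done
python3 - <<'E'
from station import camera
from vis import *
c=camera("scene");cv2.imwrite("pics/s4.png",cv2.resize(c["pixels"][110:260,190:390,::-1],(800,600),interpolation=cv2.INTER_CUBIC))
for n in("top","scene"):
    b=band(cloud(camera(n)),(.623,.136),.05,.074,.095);print("sphere",rect(b))
E
```

```text
time_s: 35.8
position: [0.6158, -0.3106, 0.0347]
eef_rot: [-3.141, 0.0, -0.014]
wrist_force: [0.0, 0.3, 0.2]
finger_gap: 0.0395
gripper_force: 0.0
time_s: 36.63
position: [0.4747, -0.3086, 0.1356]
eef_rot: [3.141, -0.0, -0.014]
wrist_force: [-0.1, -0.9, 0.4]
finger_gap: 0.0429
gripper_force: 0.0
time_s: 37.13
position: [0.3659, -0.3075, 0.136]
eef_rot: [3.14, -0.002, -0.016]
wrist_force: [-0.2, 0.2, 0.2]
finger_gap: 0.0426
gripper_force: 0.0
614 -311 49 66
top 856 (array([ 614.9, -311.2]), array([98. , 96.9]), 3.0) z 0.0653 tilt -0.3 -0.1
scene 339 (array([ 616.9, -326. ]), array([101.3,  70.7]), 1.2) z 0.0649 tilt 0.6 0.0
624 1 67 55
top 461 (array([ 6.24e+02, -4.00e-01]), array([70.5, 70.4]), 89.7) z 0.0832 tilt -0.3 -0.4
scene 128 (array([626. ,   4.1]), array([60.4, 74.1]), 88.4) z 0.0828 tilt 0.8 0.5
462 -98 57 66
top 855 (array([462.7, -97.6]), array([85.1, 85.3]), 37.8) z 0.0734 tilt 0.0 0.1
scene 383 (array([462.5, -98.5]), array([87.8, 85.5]), 40.5) z 0.073 tilt 0.7 0.6
608 -152 43 70
top 861 (array([ 607.9, -152.2]), array([111.3,  72. ]), 57.6) z 0.0593 tilt -0.2 0.1
scene 56 (array([ 592. , -180.3]), array([61.3, 31.9]), 30.2) z 0.059 tilt 1.4 2.3
sphere (array([626.5, 139.3]), array([42.6, 45. ]), 29.8)
sphere (array([625.4, 133.4]), array([38.7, 39.3]), 42.1)
```

View pics/s4.png

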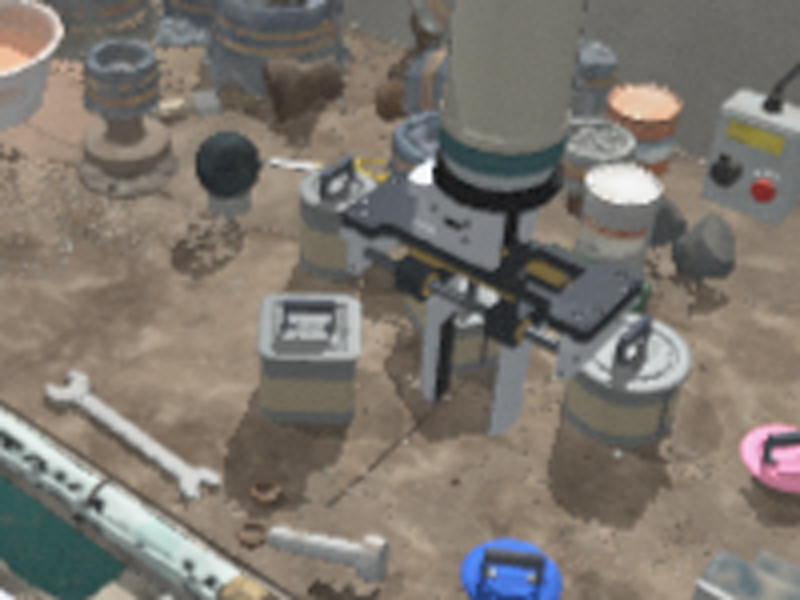

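The picture shows the square (308,340), large round (628,370) and small round (335,210) tins closed, and the sphere (227,163) still on its ring. The oblong tin is hidden behind the gripper, but the top view has its lid centred and level on the rim. The open gripper touches nothing, so I'm handing in.

```bash
python3 -c "
from station import ctrl
print(ctrl.close_job())"
```

```text
the job is handed in; nothing more can be done
None
```

I closed all four tins with their own lids and handed the job in: in the last images every flange was within about 1 mm of its seated height, level and centred, and the sphere had not been moved; no verdict came back.

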